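# Turn the finishing turntable to the green post and set its brake

### The arm

A 6-joint arm with a two-finger parallel gripper is mounted at the origin on the work surface. World frame = base frame: x ahead of the robot, y to its left, z up, the work surface at z = 0. Lengths are in m, angles in rad, forces in N, time in s.
With the tool pointing down it reaches from about 0.375 to 0.925 m from the base axis. Payload 5.7 kg.
Tool frame: the origin (TCP) lies midway between the tips of the shut fingers; the grasp point (between the pads) lies 19 mm behind it; z points along the fingers, y is the line along which they close (so a half turn about z gives the same grasp; the last joint's range is limited). The gripper opens to 88 mm and grips with 3 to 60 N. Pads are 20 mm wide; open, the fingers measure 115 mm over their backs; the gripper's body (75 mm by 178 mm) begins 61 mm behind the grasp point.
Start: joints at [-0.115, 0.359, 1.51, -0, 1.272, -0.115], TCP at [0.6, -0, 0.223] pointing down, gripper open.
Joint ranges: [-2.97, 2.97], [-1.01, 2.36], [0.21, 2.38], [-0.96, 4.11], [0.2, 2.71], [-2.98, 2.98]. Speed limits (rad/s): [2.39, 2.39, 3.14, 3.14, 3.14, 3.14].

### API

Orientations are given as a unit quaternion [x, y, z, w].
In Python, from bench import move_ptp, servo_line, goto_joints, move_gripper, sleep, inverse_kinematics, capture, PlanningError, close_job, spot_in, silhouettes, current_clock, current_joint_pos, current_qvel, current_joint_torque, current_position, current_orientation, current_force, current_torque, current_finger_gap, current_grip_force gives the robot as it stands. Calls block until the motion is done:
- move_ptp(position, orientation): joint-space move of the TCP to a pose.
- servo_line(position, orientation=None, rate=0.15, contact_N=None): straight line of the TCP; orientation=None keeps the orientation; rate is the mean speed in m/s. With contact_N (N) it stops when the force on the tool has changed by that much, and returns True; else False.
- goto_joints(angles): joint-space move.
- move_gripper(opening): finger opening in m; the grip force is fixed at half the most; returns when the fingers have stopped.
- sleep(seconds).
- inverse_kinematics(position, orientation): joint angles nearest the present ones, or None.
- capture(name): name is "scene" or "side" or "wrist"; returns a dict with "image" (400x640x3 uint8, blue, green, red), "range_z" (400x640 float32, m along the optical axis (not along the pixel's ray), 0 where there is no reading), "intrinsics" (3x3 intrinsics, pixels), "R" (3x3) and "t" (3): a world point X has camera coordinates R X + t. Camera axes: x right, y down, z forward; pixel columns grow to the right and rows downward; lengths in m; the calibration is good to about 2 mm. A picture is of the moment at which its call begins.
A pose or a line that the arm cannot do raises PlanningError and nothing moves.
- close_job(): hands the job in; it is judged then, once.
Trained networks look in the newest picture that a camera, given by its name, has taken for a name from the list of things; names that differ only in an ending like _2 or _b are one class to them, and where a whole thing is asked for, a point or a joint stands for the part that bears it (a point fixed in the world has none). Each returns a list of dicts, best first, with "conf" (0 to 1); they miss things now and then, are a little off and sometimes report something else, mostly with a low value. They report only what shows in the picture. A call takes as long as a camera call.
- spot_in(camera, query): "xy" ([column, row] in pixels, amid what is visible of it).
- silhouettes(camera, query): "region" (400x640 bool, what is visible of it) and "xy" ([column, row] in pixels, amid what is visible of it).
Readings, each from a call of its own:
- current_clock(): time.
- current_joint_pos(): joint angles.
- current_qvel(): joint speeds.
- current_joint_torque(): joint torques, N m.
- current_position(): TCP position.
- current_orientation(): TCP orientation.
- current_force(): force on the tool from outside, world axes, zero at the start.
- current_torque(): the same for the moment, N m.
- current_finger_gap(): finger opening in m.
- current_grip_force(): force on a finger pad.
Only numpy, scipy, OpenCV 4.12 (cv2) and the standard library are available. Lean on these libraries where they do the work, as an engineer would, in place of code of your own. Each camera call takes 0.05 s, during which the arm holds its last target. There are 200 camera calls.

### The job

With a closed gripper's fingertip, gently push the arms of the finishing turntable round until its red arm points straight at the green post, then push the orange-tipped brake lever over to its far stop, and move clear. Pinch and lift nothing; the freshly oiled bowl rides round on the middle of the turntable and must not be touched, and the oil bottle, the wooden handle and the brass centre stay where they are.

Things in the scene. Friction and masses are not known exactly. Their poses are not given: they have to be found in the camera images.
- stand: The turntable's fixed foot: plywood disc 350 mm across, 15 mm thick, with a blue pedestal. Origin on its underside centre, at table height, on the turntable's upright axis. Placed anywhere, turned by some angle. Two posts stand near its rim on its x > 0 side, the lever near its rim on its -y side.
- wheel (a joint): Turning angle (rad) of the four-armed turntable about the stand's upright axis, counter-clockwise from above; 0: red arm along the stand's x axis; free from -2.8 to 2.8. It needs about 0.65 to 1.7 rad one way or the other. It turns stiffly (0.12 N m, 1.3 N at 90 mm from the axis), has no spring and stays where it is left. Any arm may be pushed.
- red_tip (a point): Centre of the red ball at the end of the red arm, 118 mm from the turntable's axis, 70 mm above the table. Its x axis points outwards along the red arm, z up; it turns with the turntable.
- green_post: Green upright post, 18 mm across, fixed on the stand's board about 155 mm from the turntable's axis, about 69 degrees to one side or the other of the stand's x axis; origin at its foot centre, 15 mm above the table, top 75 mm above the table. The red arm shall point at it.
- yellow_post: Yellow post of the same size and height on the other side: not wanted. Origin at its foot centre.
- lever (a joint): Brake lever's angle (rad) about the upright axis at lever_pivot, growing clockwise seen from above: 0 released (points 70 degrees clockwise from the stand's x axis), stop at 1.1 (brake on). Starts at 0 to 0.25. Turns stiffly (0.08 N m, 1.5 N at 52 mm), stays where left. It does not keep the turntable from being knocked out of place.
- lever_pivot (a point): Fixed point on the lever's upright pivot axis, 50 mm above the table at the lever's mid height; 30 mm to -x and 145 mm to -y of the stand's axis in the stand's frame. The pivot boss is 34 mm across, top 58 mm above the table.
- lever_tip (a point): Centre of the orange ball (22 mm across) at the lever's end, 70 mm from the pivot, 50 mm above the table. The lever is a level steel rod 13 mm thick; below it, more than 30 mm outside the pivot, is only the table.
- bowl: Small turned wooden bowl, loose, 80 mm across the rim and 42 mm high, standing on the middle of the platter; origin on its underside centre, 80 mm above the table; rim 122 mm above the table. Not to be touched.
- oil: Amber oil bottle, 52 mm across, 120 mm high, loose, standing on the table beside the stand's +y side; origin underside centre. Leave alone.
- handle: Dark turned wooden tool handle, 38 mm across, 100 mm high, standing loose on the table beyond the stand's +x side; origin underside centre. Leave alone.
- centre: Brass lathe centre, a cone-topped plug 28 mm across, 30 mm high, standing loose on the stand's board near its -x rim; origin underside centre, 15 mm above the table; the turntable's arms pass above and inside it. Leave alone.
- hub (a point): Point on the turntable's axis, 70 mm above the table, where the centre lines of its four level arms meet. The steel arms, 14 mm thick and 90 degrees apart, end in balls 24 mm across centred 118 mm from the axis: one has a red sleeve and ball, three are bare with black balls. On top is a plywood platter, 96 mm across, top 80 mm above the table.

How it is judged:
On the way, in this order (a step that is already met when the one before it is completed fails the run):
1. the red arm points at the green post, the brake still off (y of green_post in the frame of red_tip between -0.015 and 0.015 m and x of green_post in the frame of red_tip above 0 m and value of joint lever below 0.6 rad), for 0.3 s.
2. the brake lever is over at its stop (value of joint lever above 1 rad), for 0.2 s.
At the end, for the whole second after the job is handed in: Green post within 15 mm either side of the red arm's line, beyond its ball, turntable at rest; lever at 1.0 rad or more; bowl upright on the platter within 12 mm of its middle; bottle, handle and brass centre within 15 mm of their starts (y of green_post in the frame of red_tip between -0.015 and 0.015 m and x of green_post in the frame of red_tip above 0 m and value of joint lever above 1 rad and velocity of joint wheel between -0.05 and 0.05 rad/s and horizontal distance between bowl and stand below 0.012 m and angle between bowl's own z axis and vertical below 0.1 rad and height (world z) of bowl between 0.075 and 0.086 m and linear speed of bowl below 0.02 m/s and distance of each of oil, handle, centre from where it was at the start of the episode below 0.015 m); the robot touches nothing.
It fails at once if the bowl is touched by the robot (contact force between any of the fingers, the arm and bowl above 0.3 N).
It fails at once if the bowl is lifted or carried off (height (world z) of bowl above 0.09 m or horizontal distance between bowl and stand above 0.02 m).
It fails at once if the turntable or its lever is pinched or pushed roughly (over 25 N) (contact force between the fingers and stand above 25 N).
It fails at once if the bottle, the handle or the brass centre is moved or lifted by more than 15 mm (distance of any of oil, handle, centre from where it was at the start of the episode above 0.015 m).
It also fails if it takes over 58 s, if anything falls off the work surface, if the arm or the gripper's body presses on something with over 40 N, if the wrist force passes 120 N, or if a joint passes its speed limit or range.

## Working session

There is one attempt and no reset: what is moved stays moved. The work goes in short steps, each a Python script; the robot and the scene stay as the last script left them, time stands still between calls to the robot, and variables do not carry over. Pictures are saved under pics/ and viewed, at most 10 in all, crops included, and the job is handed in when it is done.

```bash
mkdir -p pics; ls; cat > h.py <<'E'
import numpy as np, cv2
from bench import *
def px2w(c,u,v,z=None):
    K,R,t=c["intrinsics"],np.array(c["R"]),np.array(c["t"])
    d=np.linalg.inv(K)@np.array([u,v,1.0])
    o=-R.T@t
    if z is None:
        return R.T@(d*c["range_z"][int(round(v)),int(round(u))]-t)
    w=R.T@d
    return o+w*(z-o[2])/w[2]
def cloud(c,m):
    v,u=np.nonzero(m&(c["range_z"]>0)); 
    P=np.linalg.inv(c["intrinsics"])@np.stack([u,v,np.ones_like(u)]).astype(float)*c["range_z"][v,u]
    return (np.array(c["R"]).T@(P-np.array(c["t"])[:,None])).T
E
python3 - <<'E'
from h import *
print(current_clock())
ims=[]
for n in ("scene","side"):
    c=capture(n); ims.append(c["image"])
    print(n,"cam",-np.array(c["R"]).T@np.array(c["t"]))
    for q,z in (("red_tip",.07),("green_post",.05),("yellow_post",.05),("lever_tip",.05),("bowl",.1),("oil",.06),("handle",.05),("centre",.03)):
        for s in silhouettes(n,q)[:2]:
            P=cloud(c,s["region"])
            print(q,round(s["conf"],2),np.round(s["xy"]),s["region"].sum(),np.round(np.median(P,0),3) if len(P) else None,"zmax",np.round(np.percentile(P[:,2],98),3) if len(P) else None,"ray",np.round(px2w(c,*s["xy"],z),3))
    cv2.imwrite(f"pics/{n}.png",c["image"])
E
```

```text
pics
0.0
scene cam [0.82067445 0.46957535 0.6079747 ]
red_tip 0.72 [282. 128.] 205 [ 0.548 -0.16   0.057] zmax 0.082 ray [ 0.55  -0.139  0.07 ]
red_tip 0.63 [317. 172.] 2028 [0.556 0.02  0.079] zmax 0.083 ray [0.552 0.015 0.07 ]
green_post 0.5 [259. 147.] 224 [ 0.617 -0.124  0.051] zmax 0.077 ray [ 0.612 -0.13   0.05 ]
yellow_post 0.69 [343. 232.] 268 [0.577 0.159 0.054] zmax 0.077 ray [0.577 0.151 0.05 ]
yellow_post 0.62 [317. 200.] 15358 [0.576 0.044 0.016] zmax 0.081 ray [0.579 0.063 0.05 ]
lever_tip 0.44 [280. 127.] 192 [ 0.547 -0.16   0.057] zmax 0.061 ray [ 0.543 -0.166  0.05 ]
lever_tip 0.34 [259. 150.] 225 [ 0.618 -0.124  0.051] zmax 0.077 ray [ 0.617 -0.119  0.05 ]
bowl 0.8 [319. 153.] 1171 [ 0.54  -0.008  0.109] zmax 0.124 ray [ 0.537 -0.002  0.1  ]
oil 0.88 [405. 276.] 1511 [0.546 0.284 0.077] zmax 0.122 ray [0.543 0.279 0.06 ]
handle 0.82 [218. 216.] 769 [0.759 0.019 0.066] zmax 0.102 ray [0.756 0.005 0.05 ]
side cam [0.33735334 0.56984451 0.45971112]
red_tip 0.69 [358. 212.] 1921 [0.532 0.023 0.077] zmax 0.081 ray [0.547 0.03  0.07 ]
yellow_post 0.71 [312. 257.] 361 [0.571 0.161 0.049] zmax 0.075 ray [0.572 0.161 0.05 ]
yellow_post 0.28 [360. 212.] 1821 [0.532 0.023 0.077] zmax 0.081 ray [ 0.555 -0.002  0.05 ]
lever_tip 0.77 [392. 180.] 203 [ 0.543 -0.145  0.057] zmax 0.06 ray [ 0.542 -0.156  0.05 ]
lever_tip 0.68 [357. 169.] 65 [ 0.617 -0.124  0.071] zmax 0.122 ray [ 0.634 -0.168  0.05 ]
bowl 0.82 [364. 188.] 1062 [ 0.547 -0.006  0.111] zmax 0.122 ray [ 0.553 -0.011  0.1  ]
oil 0.96 [292. 314.] 2419 [0.525 0.29  0.071] zmax 0.12 ray [0.532 0.286 0.06 ]
handle 0.96 [271. 187.] 657 [0.751 0.02  0.056] zmax 0.1 ray [0.764 0.003 0.05 ]
handle 0.25 [293. 314.] 2460 [0.525 0.29  0.07 ] zmax 0.12 ray [0.536 0.278 0.05 ]
centre 0.81 [441. 256.] 262 [0.389 0.032 0.03 ] zmax 0.044 ray [0.387 0.029 0.03 ]
```

View pics/scene.png

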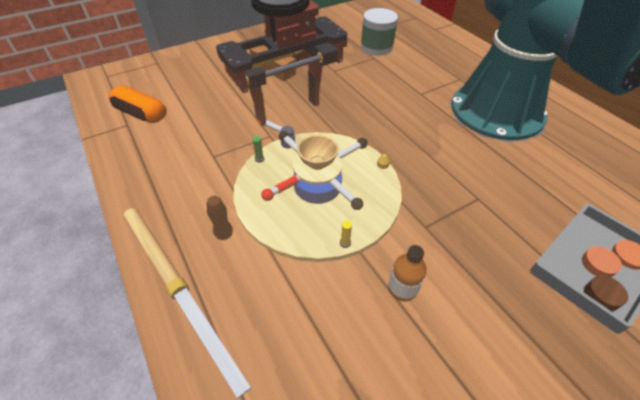

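View pics/side.png

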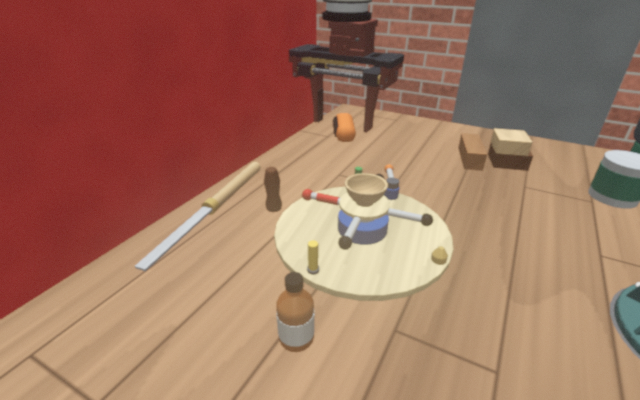

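The scene view shows the red ball at (267,194), black balls at (362,143) and (357,203), the green post at (258,149), the yellow post at (345,235) and the lever pivot at about (287,135). The side view shows the orange tip at (390,168) and the brass centre at (440,255). I'll shut the gripper and look from above.

```bash
python3 - <<'E'
from h import *
move_gripper(0.0)
o=current_orientation(); print(o)
for i,p in enumerate(([0.50,0.0,0.36],[0.47,-0.10,0.36])):
    try: move_ptp(p,o)
    except PlanningError as e: print(e); continue
    c=capture("wrist"); cv2.imwrite(f"pics/w{i}.png",c["image"])
    np.savez(f"w{i}.npz",**{k:np.array(c[k]) for k in("image","range_z","intrinsics","R","t")})
    print(p,"cam",-np.array(c["R"]).T@np.array(c["t"]))
    for q,z in (("red_tip",.07),("green_post",.05),("yellow_post",.05),("lever_tip",.05),("bowl",.1),("centre",.03)):
        for s in silhouettes("wrist",q)[:2]:
            P=cloud(c,s["region"])
            print(q,round(s["conf"],2),np.round(s["xy"]),s["region"].sum(),np.round(np.median(P,0),3) if len(P) else None,"ray",np.round(px2w(c,*s["xy"],z),3))
print(current_clock())
E
```

```text
[ 7.07106974e-01  7.07106585e-01 -4.83371499e-05 -5.15548152e-05]
[0.5, 0.0, 0.36] cam [0.50054705 0.0704105  0.52031733]
red_tip 0.89 [344. 143.] 3128 [0.538 0.017 0.076] ray [0.532 0.035 0.07 ]
green_post 0.75 [393. 243.] 289 [ 0.612 -0.124  0.056] ray [ 0.616 -0.127  0.05 ]
green_post 0.73 [346. 249.] 178 [ 0.543 -0.138  0.056] ray [ 0.54  -0.137  0.05 ]
yellow_post 0.82 [374.  55.] 295 [0.571 0.151 0.069] ray [0.573 0.154 0.05 ]
yellow_post 0.62 [344. 143.] 3221 [0.537 0.017 0.076] ray [0.533 0.033 0.05 ]
lever_tip 0.72 [347. 250.] 190 [ 0.541 -0.137  0.056] ray [ 0.542 -0.14   0.05 ]
bowl 0.66 [355. 167.] 2791 [0.548 0.002 0.102] ray [0.546 0.005 0.1  ]
centre 0.48 [249. 150.] 245 [0.392 0.025 0.035] ray [0.386 0.021 0.03 ]
[0.47, -0.1, 0.36] cam [ 0.4704434  -0.03019796  0.52095229]
red_tip 0.94 [354. 105.] 3258 [0.536 0.001 0.076] ray [ 0.515 -0.014  0.07 ]
green_post 0.53 [416. 181.] 257 [ 0.611 -0.126  0.064] ray [ 0.615 -0.125  0.05 ]
yellow_post 0.67 [371. 204.] 663 [ 0.547 -0.16   0.056] ray [ 0.547 -0.162  0.05 ]
lever_tip 0.62 [371. 204.] 708 [ 0.547 -0.16   0.056] ray [ 0.548 -0.162  0.05 ]
bowl 0.62 [383.  83.] 3482 [0.55  0.008 0.103] ray [0.549 0.012 0.1  ]
bowl 0.21 [354. 103.] 3337 [0.535 0.001 0.076] ray [ 0.512 -0.012  0.1  ]
centre 0.57 [267.  83.] 313 [0.392 0.022 0.034] ray [0.39  0.019 0.03 ]
4.1583
```

View pics/w1.png

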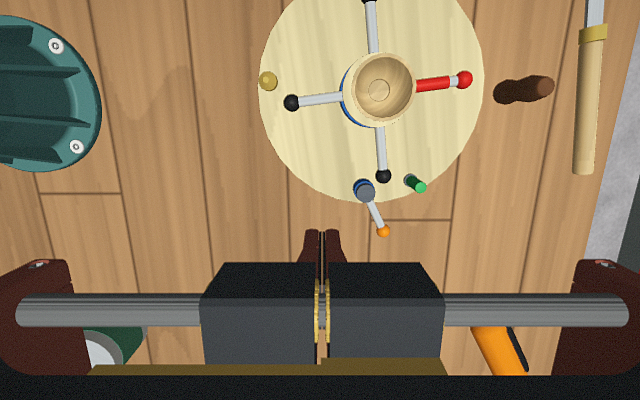

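The wrist view shows the red ball at (464,79), black balls at (291,103), (383,176) and (371,5), the orange tip at (383,231), the pivot top at (364,186) and the green post top at (420,187). Next I'll refine all of these from both wrist places.

```bash
cat >> h.py <<'E'
def blobs(c,lo,hi,zr,amin=20):
    hsv=cv2.cvtColor(c["image"],cv2.COLOR_BGR2HSV)
    m=cv2.inRange(hsv,lo,hi)
    n,l,st,ce=cv2.connectedComponentsWithStats(m)
    out=[]
    for i in range(1,n):
        if st[i,4]<amin: continue
        P=cloud(c,l==i)
        if not len(P): continue
        md=np.median(P,0)
        if zr[0]<md[2]<zr[1] and .3<md[0]<.9 and abs(md[1])<.35: out.append((ce[i],st[i,4],md,P))
    return out
E
python3 - <<'E'
from h import *
for i in (0,1):
    c=dict(np.load(f"w{i}.npz")); print("view",i)
    for nm,lo,hi,zr,z in (("red",(0,170,90),(5,255,255),(.05,.09),.07),("black",(0,0,0),(179,255,60),(.05,.09),.07),("orange",(8,150,150),(20,255,255),(.03,.07),.05),("green",(45,100,40),(85,255,255),(.02,.08),.075),("yellow",(22,150,100),(34,255,255),(.02,.08),.075)):
        for ce,a,md,P in blobs(c,lo,hi,zr):
            T=P[P[:,2]>np.percentile(P[:,2],98)-.006]
            print(nm,np.round(ce),a,"med",np.round(md,3),"top",np.round(T.mean(0),3),"ray",np.round(px2w(c,*ce,z),3))
    P=cloud(c,np.ones((400,640),bool)); r=P[(P[:,2]>.117)&(P[:,2]<.126)&(np.hypot(P[:,0]-.545,P[:,1])<.07)]
    print("rim",(r.min(0)+r.max(0))/2,np.ptp(r,axis=0))
    # board edge circle fit
    b=P[(P[:,2]>.010)&(P[:,2]<.020)&(np.hypot(P[:,0]-.543,P[:,1])<.2)]
    h=cv2.convexHull(b[:,:2].astype(np.float32)); print("board",cv2.minEnclosingCircle(h))
E
```

```text
view 0
red [435. 154.] 165 med [0.661 0.02  0.078] top [0.662 0.02  0.079] ray [0.664 0.019 0.07 ]
red [405. 158.] 319 med [0.619 0.015 0.076] top [0.619 0.015 0.076] ray [0.621 0.014 0.07 ]
black [344.  78.] 198 med [0.53  0.121 0.078] top [0.531 0.122 0.078] ray [0.531 0.122 0.07 ]
black [485. 159.] 661 med [0.744 0.011 0.057] top [0.747 0.008 0.091] ray [0.737 0.012 0.07 ]
black [272. 174.] 150 med [ 0.429 -0.008  0.078] top [ 0.429 -0.009  0.078] ray [ 0.428 -0.01   0.07 ]
black [361. 240.] 126 med [ 0.559 -0.11   0.078] top [ 0.559 -0.111  0.079] ray [ 0.561 -0.114  0.07 ]
black [346. 245.] 24 med [ 0.54  -0.129  0.052] top [ 0.54  -0.129  0.053] ray [ 0.539 -0.122  0.07 ]
green [393. 245.] 220 med [ 0.613 -0.124  0.065] top [ 0.615 -0.128  0.073] ray [ 0.61  -0.119  0.075]
yellow [375.  54.] 209 med [0.573 0.152 0.073] top [0.574 0.154 0.074] ray [0.571 0.151 0.075]
yellow [555. 107.] 97 med [0.856 0.086 0.025] top [0.858 0.087 0.026] ray [0.82  0.084 0.075]
yellow [251. 148.] 142 med [0.392 0.025 0.034] top [0.389 0.024 0.039] ray [0.401 0.028 0.075]
rim [0.54510458 0.00540956
[... 546 characters left out ...]
top [ 0.428 -0.01   0.079] ray [ 0.428 -0.01   0.07 ]
black [383. 176.] 152 med [ 0.558 -0.112  0.078] top [ 0.559 -0.112  0.078] ray [ 0.56  -0.113  0.07 ]
orange [384. 231.] 114 med [ 0.568 -0.204  0.057] top [ 0.568 -0.205  0.057] ray [ 0.569 -0.207  0.05 ]
green [416. 184.] 217 med [ 0.611 -0.127  0.071] top [ 0.615 -0.129  0.073] ray [ 0.608 -0.125  0.075]
yellow [589.  34.] 131 med [0.857 0.085 0.025] top [0.858 0.085 0.027] ray [0.818 0.073 0.075]
yellow [268.  81.] 172 med [0.392 0.021 0.034] top [0.389 0.023 0.04 ] ray [0.398 0.018 0.075]
rim [0.54530302 0.00452436 0.12017033] [0.07840236 0.07813554 0.00633349]
board ((0.5570058822631836, 0.0048132482916116714), 0.18581214547157288)
```

```bash
cat >> h.py <<'E'
H=np.array([.5458,.0045]); PV=np.array([.536,-.143])
def quat(deg):  # tool down, tool y along heading deg
    a=np.radians(deg); s=np.sin(a/2-np.pi/4); c=np.cos(a/2-np.pi/4)
    return [float(c),float(s+0),0.,0.] if False else [float(np.cos(a/2+np.pi/4)),float(np.sin(a/2+np.pi/4)),0.,0.]
def ppos(C,th,r,d,z):  # beside an arm/lever from C at th deg, on its ccw side
    a=np.radians(th); u=np.array([np.cos(a),np.sin(a)]); n=np.array([-u[1],u[0]])
    p=C+r*u+d*n; return [float(p[0]),float(p[1]),z]
E
python3 - <<'E'
from h import *
from scipy.spatial.transform import Rotation as Ro
for th in (30,7,-47,-62):
    psi=th-90
    R=Ro.from_quat(quat(psi)).as_matrix()
    print(th,np.round(R[:,1],2),np.round([np.cos(np.radians(psi)),np.sin(np.radians(psi))],2),np.round(R[:,2],2), [np.round(inverse_kinematics(ppos(H,th,.085,.03,.061),quat(p)),2) if inverse_kinematics(ppos(H,th,.085,.03,.061),quat(p)) is not None else None for p in (psi,psi+180)])
for th in (-50,-62,-125): print([inverse_kinematics(ppos(PV,th,.046,.03,.041),quat(th+k)) is not None for k in (90,-90)])
E
```

```text
30 [ 0.5  -0.87  0.  ] [ 0.5  -0.87] [ 0.  0. -1.] [array([ 0.01,  0.55,  1.65, -0.  ,  0.94,  1.05]), array([ 0.01,  0.55,  1.65, -0.  ,  0.94, -2.09])]
7 [ 0.12 -0.99  0.  ] [ 0.12 -0.99] [ 0.  0. -1.] [array([-0.04,  0.57,  1.6 , -0.  ,  0.97,  1.41]), array([-0.04,  0.57,  1.6 , -0.  ,  0.97, -1.73])]
-47 [-0.73 -0.68  0.  ] [-0.73 -0.68] [ 0. -0. -1.] [array([-0.17,  0.57,  1.6 , -0.  ,  0.97,  2.22]), array([-0.17,  0.57,  1.6 , -0.  ,  0.97, -0.92])]
-62 [-0.88 -0.47  0.  ] [-0.88 -0.47] [ 0. -0. -1.] [array([-0.2 ,  0.56,  1.63, -0.  ,  0.95,  2.45]), array([-0.2 ,  0.56,  1.63, -0.  ,  0.95, -0.69])]
[True, True]
[True, True]
[True, False]
```

```bash
python3 - <<'E'
from h import *
r=.085; z=.061
move_ptp(ppos(H,7,r,.055,.22),quat(-83))
servo_line(ppos(H,7,r,.055,z),quat(-83),rate=.12)
print(current_clock(),current_force())
hit=servo_line(ppos(H,7,r,.0225,z),quat(-83),rate=.06,contact_N=12)
print(hit,current_force(),current_position())
for th in np.arange(0,-48,-8.):
    hit=servo_line(ppos(H,th,r,.0205,z),quat(th-90),rate=.05,contact_N=12)
    print(th,hit,np.round(current_force(),1),round(current_clock(),1))
    if hit: break
c=capture("wrist"); cv2.imwrite("pics/w2.png",c["image"])
c=capture("scene"); cv2.imwrite("pics/s2.png",c["image"])
for ce,a,md,P in blobs(c,(0,170,90),(5,255,255),(.05,.09),8): print(ce,a,md,px2w(c,*ce,.07))
E
```

```text
7.2167 [-0.06242455  0.04755109  0.08836228]
False [-0.39133608 -0.35958378 -0.36544396] [0.62735362 0.03698758 0.06093757]
0.0 False [ 0.1 -1.1  0. ] 8.3
-8.0 False [ 0.3 -0.4  0.2] 8.7
-16.0 False [ 0.9  0.6 -0.4] 9.1
-24.0 False [-0.1 -0.6  0.4] 9.5
-32.0 False [-0.5 -0.6 -0.3] 9.9
-40.0 False [-0.2 -0.3  0.6] 10.3
[284.07017544 163.59649123] 57 [ 0.59959665 -0.03119162  0.07749443] [ 0.59670889 -0.03781184  0.07      ]
```

View pics/s2.png

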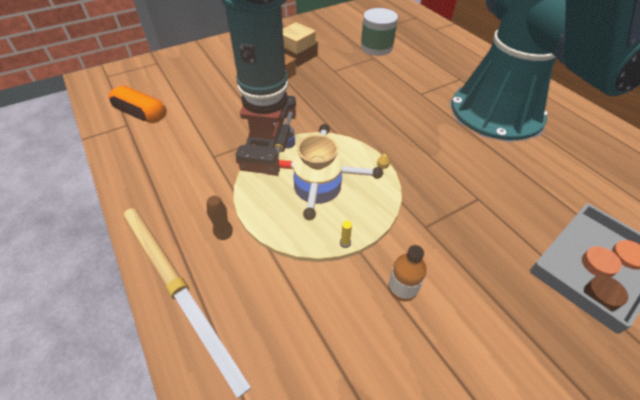

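The scene view shows that the wheel has turned: black balls are at (377,172), (309,213) and (324,128), and the bowl is still in place. I'll measure the wheel angle from the black balls.

```bash
cat >> h.py <<'E'
def wheel(names=("scene","side")):
    "red arm angle (deg) from black balls"
    for n in names:
        c=capture(n); out=[]
        for ce,a,md,P in blobs(c,(0,0,0),(179,255,75),(.055,.085),15):
            p=px2w(c,*ce,.071)[:2]-H
            if .09<np.hypot(*p)<.14: out.append((np.round(ce),round(float(np.hypot(*p)),3),round(float(np.degrees(np.arctan2(p[1],p[0]))),1)))
        print(n,out)
E
python3 - <<'E'
from h import *
wheel(("scene","side","wrist"))
E
```

```text
scene []
side []
wrist []
```

```bash
python3 - <<'E'
from h import *
c=capture("scene"); im=c["image"]
for u,v in((377,172),(309,213)):
    w=im[v-7:v+8,u-7:u+8].max(2); m=np.zeros((400,640),bool); m[v-7:v+8,u-7:u+8]=w<90
    ys,xs=np.nonzero(m); ce=(xs.mean(),ys.mean()); P=cloud(c,m); p=px2w(c,*ce,.07)[:2]-H
    print(w.min(),m.sum(),ce,np.median(P,0),np.hypot(*p),np.degrees(np.arctan2(p[1],p[0])), im[v,u])
E
```

```text
90 0 (np.float64(nan), np.float64(nan)) [nan nan nan] nan nan [71 83 97]
97 0 (np.float64(nan), np.float64(nan)) [nan nan nan] nan nan [ 79  92 109]<stdin>:5: RuntimeWarning: Mean of empty slice.
  ret = ret.dtype.type(ret / rcount)
  return _methods._mean(a, axis=axis, dtype=dtype,
  ret = um.true_divide(
```

```bash
cat >> h.py <<'E'
def wheel(names=("scene","side")):
    "arm angles (deg) from depth: points at arm height, radius .06-.128"
    for n in names:
        c=capture(n); P=cloud(c,np.ones((400,640),bool)); q=P[:,:2]-H; r=np.hypot(*q.T)
        m=(r>.06)&(r<.128)&(P[:,2]>.068)&(P[:,2]<.085); a=np.degrees(np.arctan2(q[m,1],q[m,0]))
        h=np.histogram(a,np.arange(-180,181,6))[0]; out=[]
        for k in np.argsort(-h)[:12]:
            a0=-177+6*k
            if h[k]<6 or any(abs((a0-b+180)%360-180)<30 for b,_ in out): continue
            for _ in range(3):
                d=(a-a0+180)%360-180; s=np.abs(d)<12; a0+=d[s].mean()
            out.append((round(a0,1),int(s.sum())))
        print(n,out)
E
python3 - <<'E'
from h import *
wheel(("scene","side","wrist"))
E
```

```text
scene [(np.float64(140.5), 279), (np.float64(52.9), 270), (np.float64(-128.0), 92), (np.float64(-33.6), 76)]
side [(np.float64(55.4), 276), (np.float64(139.6), 281), (np.float64(-130.5), 206), (np.float64(-24.8), 116)]
wrist [(np.float64(-36.3), 3219), (np.float64(-122.9), 668)]
```

```bash
python3 - <<'E'
from h import *
r=.085; z=.061
for th in (-48,-56,-62.):
    hit=servo_line(ppos(H,th,r,.0205,z),quat(th-90),rate=.04,contact_N=12)
    print(th,hit,np.round(current_force(),1),round(current_clock(),1))
servo_line(ppos(H,-62,r,.045,z),rate=.08)
servo_line(ppos(H,-62,r,.045,.2),rate=.15)
move_ptp([0.47,-0.10,0.36],quat(0))
wheel(("scene","side","wrist"))
c=capture("wrist"); cv2.imwrite("pics/w3.png",c["image"])
for nm,lo,hi,zr,zz in (("red",(0,170,90),(5,255,255),(.05,.09),.07),("black",(0,0,0),(179,255,60),(.05,.09),.07),("orange",(8,150,150),(20,255,255),(.03,.07),.05),("green",(45,100,40),(85,255,255),(.02,.08),.075)):
    for ce,a,md,P in blobs(c,lo,hi,zr):
        T=P[P[:,2]>np.percentile(P[:,2],98)-.006].mean(0); q=px2w(c,*ce,zz)
        f=lambda p:round(float(np.degrees(np.arctan2(p[1]-H[1],p[0]-H[0]))),1)
        print(nm,np.round(ce),a,"top",np.round(T,3),f(T),"ray",np.round(q,3),f(q))
print(current_clock())
E
```

```text
-48 False [ 0.4 -0.1  0.5] 11.2
-56 False [0.2 0.6 0.5] 11.6
-62.0 False [-0.  -0.2 -0.3] 12.0
scene [(np.float64(31.9), 281), (np.float64(118.9), 284), (np.float64(-57.2), 247), (np.float64(-150.7), 137)]
side [(np.float64(-152.6), 256), (np.float64(33.9), 246), (np.float64(119.3), 252), (np.float64(-57.5), 14)]
wrist [(np.float64(121.2), 708), (np.float64(31.0), 674), (np.float64(-60.3), 583), (np.float64(-150.0), 559)]
red [401. 139.] 345 top [ 0.583 -0.06   0.076] -60.0 ray [ 0.584 -0.06   0.07 ] -59.3
red [415. 166.] 160 top [ 0.604 -0.096  0.078] -59.8 ray [ 0.606 -0.098  0.07 ] -59.3
black [333.   8.] 232 top [0.485 0.105 0.078] 121.0 ray [0.485 0.107 0.07 ] 120.7
black [456.  43.] 212 top [0.646 0.064 0.079] 30.8 ray [0.649 0.065 0.07 ] 30.6
black [516.  91.] 897 top [0.747 0.007 0.091] 0.7 ray [0.737 0.005 0.07 ] 0.1
black [303. 136.] 168 top [ 0.444 -0.055  0.078] -149.8 ray [ 0.444 -0.056  0.07 ] -149.5
orange [383. 232.] 121 top [ 0.568 -0.205  0.057] -84.0 ray [ 0.57  -0.207  0.05 ] -83.6
green [416. 185.] 213 top [ 0.615 -0.129  0.074] -62.7 ray [ 0.608 -0.125  0.075] -64.3
16.1333
```

View pics/w3.png

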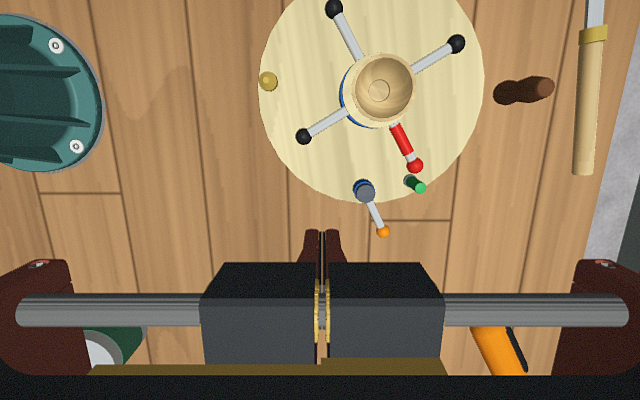

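The view shows the red ball at (415,166) and the green post top at (419,187). The arm is about 2–3° short, which is inside tolerance, but I'll nudge it closer before pushing the lever.

```bash
python3 - <<'E'
from h import *
r=.085; z=.061
f=lambda p:round(float(np.degrees(np.arctan2(p[1]-H[1],p[0]-H[0]))),1)
move_ptp(ppos(H,-62,r,.05,.2),quat(-152))
servo_line(ppos(H,-62,r,.05,z),rate=.15)
servo_line(ppos(H,-62,r,.024,z),rate=.05,contact_N=12)
servo_line(ppos(H,-64,r,.0205,z),quat(-154),rate=.03,contact_N=12)
servo_line(ppos(H,-64,r,.045,z),rate=.08)
servo_line(ppos(H,-64,r,.045,.2),rate=.15)
# lever
r=.046; z=.042
q=lambda th:quat(th-90) if False else quat(th+90)
move_ptp(ppos(PV,-62,r,.055,.2),q(-62))
c=capture("wrist")
for ce,a,md,P in blobs(c,(0,170,90),(5,255,255),(.05,.09)): print("red",a,np.round(md,3),f(md))
servo_line(ppos(PV,-62,r,.055,z),rate=.12)
print(current_clock(),current_force())
print(servo_line(ppos(PV,-62,r,.023,z),rate=.05,contact_N=12))
for th in np.arange(-70,-119,-8.):
    hit=servo_line(ppos(PV,th,r,.0205,z),q(th),rate=.04,contact_N=10)
    print(th,hit,np.round(current_force(),1),round(current_clock(),1))
    if hit: break
if not hit:
    for th in (-121,-123,-125,-127):
        hit=servo_line(ppos(PV,th,r,.0205,z),q(th),rate=.02,contact_N=6)
        print(th,hit,np.round(current_force(),1),round(current_clock(),1))
        if hit: break
E
```

```text
red 948 [ 0.581 -0.06   0.076] -61.5
red 451 [ 0.602 -0.099  0.078] -61.5
26.5083 [ 0.04998539 -0.13197012  0.11506242]
False
-70.0 False [ 0.3  0.4 -0.2] 27.7
-78.0 False [0.1 0.4 0.7] 28.0
-86.0 False [-0.6  0.5 -1.5] 28.3
-94.0 False [0.1 0.3 0.6] 28.7
-102.0 False [-0.5 -0.8 -0.1] 29.0
-110.0 False [ 1.1  0.4 -0.2] 29.3
-118.0 False [-0.1  0.1 -1. ] 29.6
-121 False [ 1.3 -0.1 -0.2] 29.9
-123 False [0.5 0.3 1.1] 30.2
-125 False [ 1.  -0.1  0.3] 30.4
-127 False [1.1 0.4 0.6] 30.7
```

```bash
python3 - <<'E'
from h import *
r=.046; z=.042
for th in (-129,-131,-133):
    hit=servo_line(ppos(PV,th,r,.0205,z),quat(th+90),rate=.02,contact_N=6)
    print(th,hit,np.round(current_force(),1),round(current_clock(),1))
    if hit: break
p=np.array(current_position()); a=np.radians(th)
n=np.array([-np.sin(a),np.cos(a),0])
servo_line((p+.03*n).tolist(),rate=.08)
p=current_position(); servo_line([p[0],p[1],.2],rate=.15)
move_ptp([0.47,-0.10,0.36],quat(0))
c=capture("wrist"); cv2.imwrite("pics/w4.png",c["image"])
for nm,lo,hi,zr,zz,C in (("red",(0,170,90),(5,255,255),(.05,.09),.07,H),("orange",(8,150,150),(20,255,255),(.03,.07),.05,PV),("green",(45,100,40),(85,255,255),(.02,.08),.075,H)):
    for ce,A,md,P in blobs(c,lo,hi,zr):
        T=P[P[:,2]>np.percentile(P[:,2],98)-.006].mean(0); q=px2w(c,*ce,zz)
        f=lambda p:round(float(np.degrees(np.arctan2(p[1]-C[1],p[0]-C[0]))),1)
        print(nm,np.round(ce),"top",np.round(T,3),f(T),"ray",np.round(q,3),f(q))
print(current_clock())
E
```

```text
-129 False [ 2.8 -0.5 -0.6] 30.9
-131 False [ 5.9 -2.7 -3.7] 31.2
-133 False [ 9.  -4.7 -5.3] 31.4
red [400. 140.] top [ 0.581 -0.061  0.076] -62.0 ray [ 0.582 -0.061  0.07 ] -61.3
red [413. 167.] top [ 0.601 -0.098  0.079] -61.5 ray [ 0.603 -0.1    0.07 ] -61.3
orange [340. 228.] top [ 0.479 -0.089  0.36 ] 136.7 ray [ 0.499 -0.201  0.05 ] -122.4
green [416. 184.] top [ 0.614 -0.129  0.073] -62.8 ray [ 0.608 -0.125  0.075] -64.2
34.0917
```

View pics/w4.png

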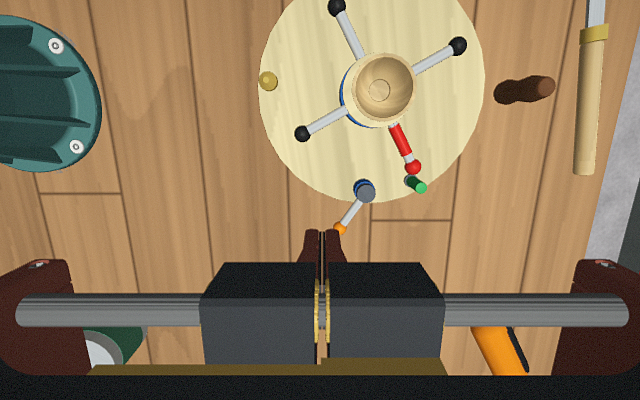

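The lever ball is at about (338,229), and the force rising to about 10 N shows it reached its stop. The red ball at (413,167) lines up with the green post, the bowl is centred and the arm is clear.

```bash
python3 -c "
from bench import *
print(close_job())"
```

```text
the job is handed in; nothing more can be done
None
```

I handed the job in at about 34 s: the red arm points at the green post to within about 2° (15 mm is about 5.5°), the brake lever is at its far stop, and the arm is clear; the hand-in returned no verdict.

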